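Switch on the welding positioner with the key from the carton

TASK

Swing both flaps of the small carton wide open, clearly past upright so that they stay folded outwards, then lift the red key out. Push the red key fully home, upright, into the brass lock on the yellow switch box, turn it clockwise from the red mark to the green mark until it stops, and leave it in there. Leave the blue key in its place and do not disturb the other things on the bench.

Things in the scene. Friction and masses are not known exactly. Their poses are not given: they have to be found in the camera images.
- carton: Brown cardboard carton, fixed, outside 158 (x) x 138 (y) x 92 mm high, walls and floor 4 mm, open on top but for two flaps. Origin: centre of its underside, z up.
- insert (a point): Centre of the top face of the grey insert fixed in the carton, 42 mm above the bench, axes as the carton; block 120 (x) x 66 (y) mm. Slots at x = +32 and -32 mm, y = 0, each 19 (x) x 10 (y) mm, 34 deep; one key in each, red and blue either way round, collar on the insert, bow top 79 mm above the bench, key x parallel to the carton's x
- flap_left_hinge (a point): Middle of the hinge line of the left flap: on top of the carton's +y wall, at (0, 67, 94) mm in the carton's frame; the hinge line runs along the carton's x.
- flap_right_hinge (a point): Middle of the hinge line of the right flap: on top of the carton's -y wall, at (0, -67, 94) mm in the carton's frame; the hinge line runs along the carton's x.
- flap_left (a joint): Angle (rad) of the left flap: stiff cardboard, 150 mm long (x), reaching 52 mm from its hinge, 4 mm thick, 25 g. 0 = level and closed, pointing to the carton's middle; pi/2 upright; stop at 2.5, folded outwards. Starts ajar at 0.7 to 1.1, leaving a gap of 50 mm or more between the flaps' free edges; stays where it is left (hinge friction 0.02 N m, under 1 N at the edge).
- flap_right (a joint): Angle (rad) of the right flap, the mirror image of the left one: same size, values and friction.
- red_key_grip (a point): Red key upright in the insert, 67 mm tall, 60 g: flat steel blade 16 (x) x 7 (y) x 30 mm (tip slimmer as lead-in), collar 24 dia x 5 mm, red plastic bow 34 (x) x 12 (y) x 32 mm tall. Point: centre of the bow, 51 mm above the tip, 21 above the collar's underside. z up, x along the blade's width; grip across y. A half turn about z fits as well.
- blue_key_grip (a point): Blue key upright in the insert, 67 mm tall, 60 g: flat steel blade 16 (x) x 7 (y) x 30 mm (tip slimmer as lead-in), collar 24 dia x 5 mm, blue plastic bow 34 (x) x 12 (y) x 32 mm tall. Point: centre of the bow, 51 mm above the tip, 21 above the collar's underside. z up, x along the blade's width; grip across y. A half turn about z fits as well. Not to be used: it stays in its slot.
- switch_box: Yellow switch box, fixed, 120 x 130 x 40 mm high, origin centre of its underside. A dark steel ring 58 mm across rises from its middle to 74 mm above the bench; in it turns the brass lock barrel, 49 mm across, top face at 75 mm. A red dot (off) lies beside the ring on the box's +x, a green dot (on) 1.3 rad clockwise from it.
- lock_slot (a point): Centre of the mouth of the key slot, on the barrel's top face; turns with the barrel. z up, x along the slot: 18.4 (x) x 9.4 (y) mm, 33 mm deep, 2 mm lead-in chamfer. With the key home its collar lies on the brass and the bow's centre is 21 mm above this point. A white dot on the barrel marks the slot's +x end.
- barrel (a joint): Turn of the lock barrel (rad), growing clockwise seen from above: 0 = white dot at the red mark (off), 1.3 = at the green mark, against the stop (on). Starts at 0 to 0.12, stays where it is left (friction 0.06 N m). The key has up to about 0.2 rad of play in the slot, so it is turned that much farther than the barrel.
- spool_a: Bystander: flanged steel pipe spool standing upright, 100 mm flanges, 110 mm tall, 1.6 kg; origin centre of underside.
- spool_b: Bystander: a second, equal pipe spool.
- square_tube: Bystander: dark steel square tube offcut 160 (x) x 40 x 40 mm lying flat; origin centre of underside.
- collar_nut: Bystander: round steel collar nut 36 mm across, 16 mm high, between carton and switch box; origin centre of underside.
- brush: Bystander: brush lying on the bench.
- hammer: Bystander: hammer lying on the bench.
- spray_can: Bystander: green can standing upright, 60 mm across, 150 mm tall; origin centre of underside.
Not all that is in view belongs to the job. There is more than one size of the carton; the one meant has the size given above.

How it is judged:
By the outcome, as a careful person would: the job done as asked, in the order asked, and still so for the second after the job is handed in, with the robot touching nothing.
It also fails if it takes over 72 s, if anything falls off the work surface, if the arm or the gripper's body presses on something with over 40 N, if the wrist force passes 120 N, or if a joint passes its speed limit or range.

ROBOT

A 7-joint arm with a two-finger parallel gripper is mounted at the origin on the work surface. World frame = base frame: x ahead of the robot, y to its left, z up, the work surface at z = 0. Lengths are in m, angles in rad, forces in N, time in s.
With the tool pointing down it reaches from about 0.35 to 0.9 m from the base axis. Payload 8.1 kg.
Tool frame: the origin (TCP) lies at the centre of the arm's flange, where the gripper is bolted on; the fingertips stand 178 mm ahead of it and the grasp point (between the pads) lies 159 mm ahead of it; x points along the fingers, z is the direction in which the jaws open and shut, and the axes are right-handed (so a half turn about x gives the same grasp; the last joint's range is limited). The gripper opens to 92 mm and grips with 3 to 60 N. Pads are 19 mm wide; open, the fingers measure 130 mm over their backs; the gripper's body (75 mm by 190 mm) begins 47 mm behind the grasp point.
Start: joints at [1.238, 0.434, 0.025, 1.573, -0.012, 1.134, -0.075], TCP at [0.142, -0.609, 0.405] pointing down, gripper open.
Joint ranges: [-2.62, 2.62], [-0.44, 2.09], [-1.27, 1.32], [0.08, 2.57], [-1.32, 4.46], [0.12, 2], [-2.74, 2.74]. Speed limits (rad/s): [2.22, 2.22, 3.01, 3.01, 3.14, 3.14, 3.14].

INTERFACE

Orientations are given as a rotation vector (axis times angle).
In Python, from cell import arm, get_image, search_frame, pinpoint gives the robot as it stands.
- The arm moves only by the tool arm_command, never from a script. Its argument "motion" is a list of rows, each a list of 7 numbers: the finger opening in mm, from 0 to 91.8, then the shift along the tool's x, y, z in mm, then the turn, a rotation vector about the tool's x, y, z in degrees. In form: [[fingers, x, y, z, ax, ay, az], ...]. A call has 1 to 5 rows; each row shifts and turns the commanded pose from where the row before left it, along the tool's axes as they then stand; what a row does not reach is not made up. A row lasts 1/8 s, in which the tool goes at most 62.5 mm and 10.7 degrees, less where a joint would pass 70% of its speed; a pose out of reach is approached as far as the arm can. A call with a gripper value outside its range is refused whole. The fingers move at their own pace and stop on an object; "newtons" is the grip in N (left out, the last holds). Time passes only in rows, so rows that do not move let the fingers close. It gives the time, the measured TCP pose, the force and the opening at its end, in the units of the state.
- arm.observe(): the state, without advancing time (a new reading comes with each control period).
- get_image(name): name is "side" or "top" or "wrist"; returns a dict with "frame" (400x640x3 uint8, red, green, blue), "range_z" (400x640 float32, m along the optical axis (not along the pixel's ray), 0 where there is no reading), "K" (3x3 intrinsics, pixels), "distortion" ([k1, k2, p1, p2, k3] as OpenCV has them; the pictures are not rectified), "origin" and "rotation" of the camera in the world; the wrist camera has in their place "tool_from_camera" (4x4, takes a point from camera to tool coordinates, whose origin is the TCP and whose axes are the tool frame's). Camera axes: x right, y down, z forward; pixel columns grow to the right and rows downward; lengths in m; the calibration is good to about 2 mm. A picture is of the moment at which its call begins: read the wrist's pose just before it.
- arm.sign_off(): hands the job in, once; it reports no verdict.
Trained networks look in the newest picture that a camera, given by its name, has taken for a name from the list of things; names that differ only in an ending like _2 or _b are one class to them, and where a whole thing is asked for, a point or a joint stands for the part that bears it (a point fixed in the world has none). Each returns a list of dicts, best first, with "p" (0 to 1); they miss things now and then, are a little off and sometimes report something else, mostly with a low value. They report only what shows in the picture. A call takes as long as a camera call. They do not tell look-alikes from the thing itself.
- search_frame(camera, target): "point" ([x, y, z] in m, in world coordinates, good to about 4 mm: the middle of the surface that is visible of it).
- pinpoint(camera, target): "point" ([x, y, z] in m, in world coordinates, good to about 4 mm: a listed point, or the origin of a listed thing).
The state is a dict: "clock": time; "joints": joint angles; "dq": joint speeds; "joint_efforts": joint torques, N m; "position": TCP position; "ee_rot": TCP orientation; "force": force on the tool from outside, world axes, zero at the start; "ft_torque": the same for the moment, N m; "width": opening from 0.0 (shut) to 1.0 (fully open).
Only numpy, scipy, OpenCV 4.12 (cv2) and the standard library are available. Lean on these libraries where they do the work, as an engineer would, in place of code of your own. Each camera call takes 0.05 s, during which the arm holds its last target. There are 200 camera calls.

## Working session

There is one attempt and no reset: what is moved stays moved. The work goes in short steps, Python scripts to look and compute and a tool call to move; the robot and the scene stay as the last step left them, time stands still between calls to the robot, and variables do not carry over. Pictures are saved under pics/ and viewed, about 8 in all and at most 12, crops included, and the job is handed in when it is done.

Besides the shell and the picture viewer there is one more tool, called after "Emit:" as name(argument=value, ...) on one line, values as JSON. arm_command: Moves the arm, as the interface text tells. Its arguments: {"type":"object","properties":{"motion":{"type":"array"},"newtons":{"type":"number"}},"required":["motion"]}

```bash
ls; mkdir -p pics; cat > h.py <<'E'
import numpy as np, cv2
from scipy.spatial.transform import Rotation as R
from cell import arm, get_image, search_frame, pinpoint
def save(n,fn):
    im=get_image(n); cv2.imwrite('pics/'+fn,im['frame'][:,:,::-1]); return im
def cloud(im,T=None):
    v,u=np.mgrid[0:400,0:640]; z=im['range_z']
    p=cv2.undistortPoints(np.stack([u,v],-1).reshape(-1,1,2).astype(np.float64),im['K'],np.array(im['distortion'])).reshape(400,640,2)
    P=np.dstack([p[...,0]*z,p[...,1]*z,z])
    if T is None: return P@np.array(im['rotation']).T+np.array(im['origin'])
    M=T@np.array(im['tool_from_camera']); return P@M[:3,:3].T+M[:3,3]
def tool():
    s=arm.observe(); T=np.eye(4); T[:3,:3]=R.from_rotvec(s['ee_rot']).as_matrix(); T[:3,3]=s['position']; return T,s
def goto(p,Rm=None):
    "tool-axes shift (mm) and rotvec (deg) to TCP pose"
    T,s=tool(); d=T[:3,:3].T@(np.array(p)-T[:3,3])*1000
    r=np.zeros(3) if Rm is None else np.degrees(R.from_matrix(T[:3,:3].T@Rm).as_rotvec())
    return np.round(d,1),np.round(r,2)
E
python3 - <<'E'
from h import *
np.set_printoptions(precision=4,suppress=True)
a=save('top','top1.png');b=save('side','side1.png')
cv2.imwrite('pics/both.png',np.vstack([a['frame'],b['frame']])[:,:,::-1][:, :, :])
print(a['origin'],b['origin'],tool()[1]['ee_rot'],tool()[0])
for n in ['carton','insert','flap_left_hinge','flap_right_hinge','red_key_grip','blue_key_grip','switch_box','lock_slot','collar_nut','spool_a','spray_can']:
  for c in ['top','side']:
    print(n,c,[(np.round(d['point'],3).tolist(),round(d['p'],2)) for d in pinpoint(c,n)[:3]])
E
```

```text
pics
[ 0.3631 -0.0032  1.1978] [ 0.2375 -0.8456  1.1535] [ 1.0391  1.3104 -1.0378] [[-0.0005  0.9737  0.2277  0.1423]
 [ 0.0013  0.2277 -0.9737 -0.6084]
 [-1.     -0.0001 -0.0014  0.404 ]
 [ 0.      0.      0.      1.    ]]
carton top [([0.289, -0.235, 0.004], 0.96), ([0.487, -0.208, 0.0], 0.78)]
carton side [([0.292, -0.24, 0.002], 0.88), ([0.484, -0.208, -0.001], 0.65)]
insert top [([0.292, -0.24, 0.027], 0.58), ([0.484, -0.209, 0.041], 0.56)]
insert side [([0.484, -0.204, 0.045], 0.91), ([0.29, -0.237, 0.028], 0.8)]
flap_left_hinge top [([0.495, -0.14, 0.092], 0.94), ([0.289, -0.192, 0.06], 0.62), ([0.557, 0.178, 0.0], 0.6)]
flap_left_hinge side [([0.283, -0.196, 0.064], 0.83), ([0.494, -0.143, 0.098], 0.76), ([0.558, 0.173, 0.002], 0.41)]
flap_right_hinge top [([0.292, -0.283, 0.065], 0.84), ([0.473, -0.276, 0.096], 0.73), ([0.48, -0.208, 0.041], 0.24)]
flap_right_hinge side [([0.297, -0.286, 0.061], 0.81), ([0.478, -0.274, 0.098], 0.56), ([0.559, 0.175, -0.003], 0.52)]
red_key_grip top []
red_key_grip side []
blue_key_grip top [([0.491, -0.002, -0.002], 0.61), ([0.452, -0.204, 0.064], 0.58), ([0.483, -0.209, 0.043], 0.55)]
blue_key_grip side []
switch_box top [([0.559, 0.175, -0.0], 0.97)]
switch_box side [([0.561, 0.174, 0.001], 0.76), ([0.498, -0.145, 0.097], 0.23)]
lock_slot top [([0.556, 0.173, 0.075], 0.77)]
lock_slot side [([0.554, 0.173, 0.072], 0.63)]
collar_nut top [([0.487, -0.003, -0.005], 0.51)]
collar_nut side [([0.488, -0.0, -0.001], 0.68)]
spool_a top [([0.738, -0.223, -0.003], 0.94)]
spool_a side [([0.75, 0.222, -0.003], 0.79), ([0.736, -0.221, 0.001], 0.62)]
spray_can top []
spray_can side [([0.598, -0.447, 0.0], 0.64), ([0.558, 0.173, -0.002], 0.59), ([0.482, -0.205, 0.043], 0.19)]
```

```bash
python3 -c "
import cv2;a=cv2.imread('pics/both.png');cv2.imwrite('pics/b2.png',cv2.resize(a,(480,600),interpolation=cv2.INTER_AREA))
t=cv2.imread('pics/top1.png');s=cv2.imread('pics/side1.png')
"
```

```text
(no output)
```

View pics/top1.png

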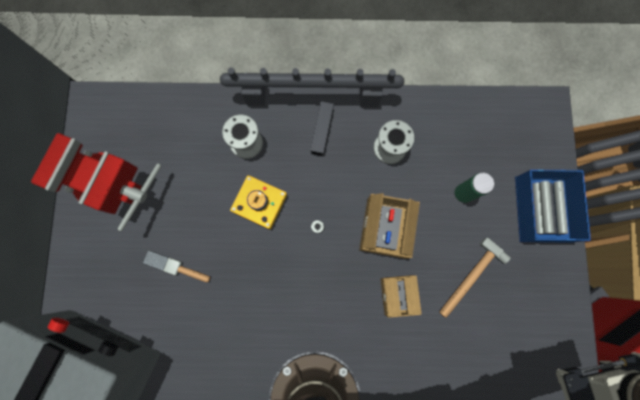

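View pics/side1.png

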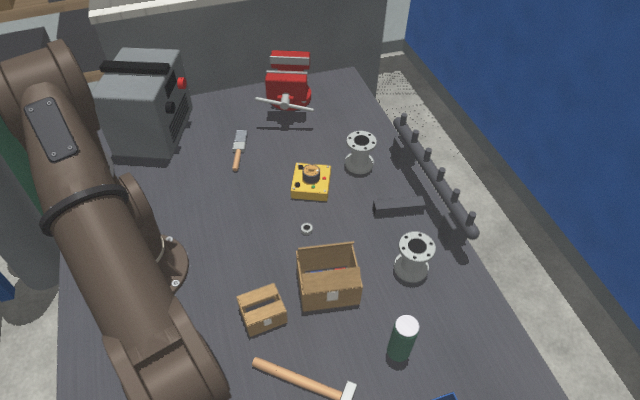

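The top view shows the carton at about (390,228), with the red key at (391,216) in the far slot and the blue at (388,237). The switch box is at (258,201), and the smaller decoy carton at (402,297). The side view agrees. Next I'll measure carton yaw, flaps and box yaw from depth.

```bash
python3 - <<'E'
from h import *
np.set_printoptions(precision=4,suppress=True)
im=get_image('top');P=cloud(im);f=im['frame'].astype(int)
print(get_image('wrist')['tool_from_camera'])
m=(abs(P[...,0]-.484)<.13)&(abs(P[...,1]+.208)<.13)&(P[...,2]>.03)&(P[...,2]<.2)
# walls at x ends (rim z~.092) 
q=P[m]
c,s=np.cos(np.radians(-8.5)),np.sin(np.radians(-8.5))
for yaw in (-8.5,):
  l=(q[:,:2]-[.484,-.208])@np.array([[c,-s],[s,c]])
  for y0 in range(-110,111,10):
    k=(abs(l[:,1]*1000-y0)<5)&(abs(l[:,0])<.06)
    if k.any(): print(y0,k.sum(),'zmax %.3f med %.3f'%(q[k,2].max(),np.median(q[k,2])))
rim=q[(q[:,2]>.08)]
print(cv2.minAreaRect((rim[:,:2]*1000).astype(np.float32)))
red=m&(f[...,0]>120)&(f[...,1]<70);blue=m&(f[...,2]>120)&(f[...,0]<80)
print('red',P[red].mean(0),'blue',P[blue].mean(0))
b=(abs(P[...,0]-.559)<.12)&(abs(P[...,1]-.174)<.12)
yel=b&(P[...,2]>.03)&(P[...,2]<.055)
print(cv2.minAreaRect((P[yel][:,:2]*1000).astype(np.float32)))
r=b&(f[...,0]>140)&(f[...,1]<90);g=b&(f[...,1]>120)&(f[...,0]<120)
print('dots',P[r],P[g])
a=np.radians(81.5);z=np.array([np.cos(a),np.sin(a),0]);x=np.array([0,0,-1.]);Rm=np.stack([x,np.cross(z,x),z],1)
print(goto([.484,-.208,.42],Rm))
E
```

```text
Traceback (most recent call last):
  File "h.py", line 10, in cloud
    if T is None: return P@np.array(im['rotation']).T+np.array(im['origin'])
                         ~~~~~~~~~~~~~~~~~~~~~~~~~~~~^~~~~~~~~~~~~~~~~~~~~~~
ValueError: operands could not be broadcast together with shapes (400,640) (3,)
```

```bash
sed -i "s/np.array(im\['rotation'\]).T/R.from_rotvec(im['rotation']).as_matrix().T/" h.py; python3 - <<'E'
from h import *
np.set_printoptions(precision=4,suppress=True)
im=get_image('top');P=cloud(im);f=im['frame'].astype(int)
print(get_image('wrist')['tool_from_camera'])
m=(abs(P[...,0]-.484)<.13)&(abs(P[...,1]+.208)<.13)&(P[...,2]>.03)&(P[...,2]<.2)
q=P[m]
c,s=np.cos(np.radians(-8.5)),np.sin(np.radians(-8.5))
l=(q[:,:2]-[.484,-.208])@np.array([[c,-s],[s,c]])
for y0 in range(-110,111,10):
    k=(abs(l[:,1]*1000-y0)<5)&(abs(l[:,0])<.06)
    if k.any(): print(y0,k.sum(),'zmax %.3f med %.3f'%(q[k,2].max(),np.median(q[k,2])))
rim=q[(q[:,2]>.08)]
print(cv2.minAreaRect((rim[:,:2]*1000).astype(np.float32)))
red=m&(f[...,0]>120)&(f[...,1]<70);blue=m&(f[...,2]>120)&(f[...,0]<80)
print('red',P[red].mean(0),'blue',P[blue].mean(0))
b=(abs(P[...,0]-.559)<.12)&(abs(P[...,1]-.174)<.12)
yel=b&(P[...,2]>.03)&(P[...,2]<.055)
print(cv2.minAreaRect((P[yel][:,:2]*1000).astype(np.float32)))
r=b&(f[...,0]>140)&(f[...,1]<90);g=b&(f[...,1]>120)&(f[...,0]<120)
print('dots',P[r],P[g])
a=np.radians(81.5);z=np.array([np.cos(a),np.sin(a),0]);x=np.array([0,0,-1.]);Rm=np.stack([x,np.cross(z,x),z],1)
print(goto([.484,-.208,.42],Rm))
E
```

```text
[[ 0.0005 -0.3093  0.951   0.021 ]
 [-0.0008 -0.951  -0.3093  0.0837]
 [ 1.     -0.0006 -0.0007  0.0007]
 [ 0.      0.      0.      1.    ]]
-70 59 zmax 0.103 med 0.098
-60 121 zmax 0.115 med 0.107
-50 121 zmax 0.125 med 0.118
-40 131 zmax 0.139 med 0.129
-30 186 zmax 0.138 med 0.043
-20 139 zmax 0.047 med 0.042
-10 92 zmax 0.083 med 0.043
0 189 zmax 0.084 med 0.067
10 143 zmax 0.073 med 0.042
20 142 zmax 0.047 med 0.042
30 12 zmax 0.045 med 0.043
40 105 zmax 0.146 med 0.139
50 201 zmax 0.141 med 0.127
60 190 zmax 0.122 med 0.108
70 133 zmax 0.103 med 0.082
((484.5077209472656, -209.46337890625), (138.58058166503906, 158.52218627929688), 81.0513916015625)
red [ 0.5136 -0.2116  0.0779] blue [ 0.4528 -0.202   0.0774]
((555.5842895507812, 172.11605834960938), (130.7952880859375, 119.74589538574219), 66.0633316040039)
dots [] []
(array([ -15.3,  423.9, -312.3]), array([-158.34,   -0.  ,   -0.  ]))
```

Emit:
arm_command(motion=[[6,-2,47.1,-34.7,0,0,0],[6,-2,47.1,-34.7,0,0,0],[6,-2,47.1,-34.7,0,0,0],[6,-2,47.1,-34.7,0,0,0],[6,-2,47.1,-34.7,0,0,0]])

```text
clock: 1.98
position: [0.3332, -0.3844, 0.4151]
ee_rot: [1.038, 1.308, -1.038]
force: [0.7, -0.1, 0.6]
width: 0.503
```

Emit:
arm_command(motion=[[6,-2,47.1,-34.7,0,0,0],[6,-2,47.1,-34.7,0,0,0],[6,-2,47.1,-34.7,0,0,0],[6,0,47.1,-34.7,0,0,0],[6,0,0,0,-10.6,0,0]])

```text
clock: 2.6
position: [0.4869, -0.2029, 0.421]
ee_rot: [0.893, 1.38, -0.889]
force: [-0.3, -1.7, 0.5]
width: 0.067
```

Emit:
arm_command(motion=[[6,0,0,0,-10.6,0,0],[6,0,0,0,-10.6,0,0],[6,0,0,0,-10.6,0,0],[6,0,0,0,-10.6,0,0],[6,0,0,0,-10.6,0,0]])

```text
clock: 3.22
position: [0.484, -0.208, 0.4208]
ee_rot: [0.177, 1.563, -0.177]
force: [-0.2, 1.0, -0.3]
width: 0.063
```

Emit:
arm_command(motion=[[6,0,0,0,-10.6,0,0],[6,0,0,0,-10.6,0,0],[6,0,0,0,-10.6,0,0],[6,0,0,0,-10.6,0,0],[6,0,0,0,-10.6,0,0]])

```text
clock: 3.85
position: [0.4839, -0.208, 0.4208]
ee_rot: [-0.548, 1.501, 0.547]
force: [-0.1, -0.7, -0.0]
width: 0.069
```

Emit:
arm_command(motion=[[6,0,0,0,-10.6,0,0],[6,0,0,0,-10.6,0,0],[6,0,0,0,-10.6,0,0],[6,0,0,0,-9.5,0,0],[6,0,0,0,0,0,0]])

```text
clock: 4.47
position: [0.4839, -0.2082, 0.4207]
ee_rot: [-1.092, 1.279, 1.093]
force: [-0.8, -0.0, -0.2]
width: 0.069
```

```bash
python3 - <<'E'
from h import *
np.set_printoptions(precision=4,suppress=True)
T,s=tool();im=save('wrist','w1.png');P=cloud(im,T);f=im['frame'].astype(int)
m=(abs(P[...,0]-.484)<.13)&(abs(P[...,1]+.208)<.13)&(P[...,2]>.03)&(P[...,2]<.2)
q=P[m];print(m.sum(),s['joints'])
for z0,z1 in((.086,.097),):
  rim=q[(q[:,2]>z0)&(q[:,2]<z1)];print(cv2.minAreaRect((rim[:,:2]*1000).astype(np.float32)))
red=m&(f[...,0]>120)&(f[...,1]<70)&(P[...,2]>.07);blue=m&(f[...,2]>110)&(f[...,0]<80)&(P[...,2]>.07)
for k in(red,blue): print(k.sum(),P[k].mean(0) if k.any() else 0, cv2.minAreaRect((P[k][:,:2]*1000).astype(np.float32)) if k.any() else 0)
for n in ['insert','red_key_grip','blue_key_grip']:
    print(n,[(np.round(d['point'],3).tolist(),round(d['p'],2)) for d in pinpoint('wrist',n)[:3]])
E
```

```text
15491 [ 0.8723  0.358  -0.7446  1.7432  0.2638  1.1433  1.4621]
((484.7333984375, -207.76202392578125), (137.85206604003906, 157.94725036621094), 80.65918731689453)
243 [ 0.5146 -0.2139  0.0772] ((515.63525390625, -213.89028930664062), (9.491253852844238, 34.25071716308594), 83.08865356445312)
323 [ 0.4512 -0.203   0.0775] ((452.507080078125, -202.71876525878906), (11.308985710144043, 32.849578857421875), 79.95329284667969)
insert [([0.484, -0.21, 0.041], 0.71)]
red_key_grip [([0.512, -0.213, 0.069], 0.72), ([0.74, -0.222, -0.002], 0.66), ([0.471, -0.277, 0.089], 0.44)]
blue_key_grip [([0.453, -0.205, 0.065], 0.96), ([0.474, -0.275, 0.095], 0.65), ([0.487, -0.003, 0.004], 0.32)]
```

View pics/w1.png

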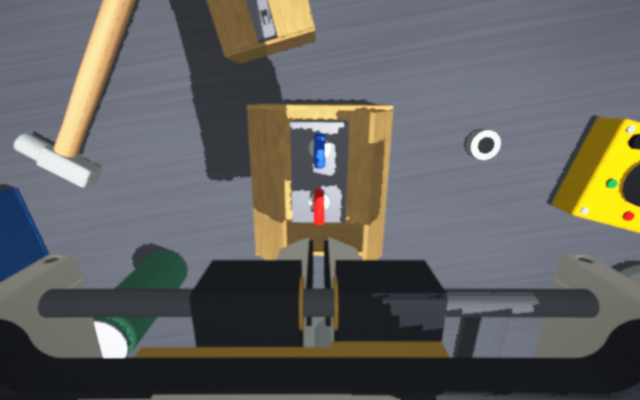

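The wrist view shows blue at (320,150) and red at (320,205), with the flaps ajar on both sides and the fingers centred in the gap. I'll go in between the flaps and spread them.

Emit:
arm_command(motion=[[0,45,0,0,0,0,0],[0,45,0,0,0,0,0],[0,30,0,0,0,0,0],[0,13,0,0,0,0,0],[0,0,0,0,0,0,0]], newtons=10)

```text
clock: 5.3
position: [0.4841, -0.2079, 0.2876]
ee_rot: [-1.093, 1.279, 1.094]
force: [0.0, -0.2, 0.6]
width: 0.01
```

Emit:
arm_command(motion=[[91.8,0,0,0,0,0,0],[91.8,0,0,0,0,0,0],[91.8,0,0,0,0,0,0],[91.8,0,0,0,0,0,0],[91.8,0,0,0,0,0,0]])

```text
clock: 5.92
position: [0.4843, -0.2076, 0.2882]
ee_rot: [-1.094, 1.278, 1.093]
force: [1.1, 0.4, 1.0]
width: 0.501
```

Emit:
arm_command(motion=[[91.8,0,0,0,0,0,0],[91.8,0,0,5,0,0,0],[91.8,0,0,5,0,0,0],[91.8,0,0,4,0,0,0],[91.8,0,0,3,0,0,0]])

```text
clock: 6.55
position: [0.4866, -0.1909, 0.2876]
ee_rot: [-1.094, 1.279, 1.094]
force: [-0.9, -1.6, -0.1]
width: 0.992
```

Emit:
arm_command(motion=[[91.8,0,0,2,0,0,0],[91.8,0,0,-15,0,0,0],[91.8,0,0,-12,0,0,0],[91.8,0,0,-6,0,0,0],[91.8,0,0,-4,0,0,0]])

```text
clock: 7.18
position: [0.4809, -0.2264, 0.2876]
ee_rot: [-1.093, 1.279, 1.093]
force: [1.3, 0.4, -0.3]
width: 0.999
```

Emit:
arm_command(motion=[[91.8,0,0,-2,0,0,0],[91.8,0,0,10,0,0,0],[91.8,0,0,8,0,0,0],[91.8,-60,0,0,0,0,0],[50,-60,0,0,0,0,0]])

```text
clock: 7.8
position: [0.4837, -0.2087, 0.4089]
ee_rot: [-1.094, 1.278, 1.096]
force: [0.5, -1.9, 0.7]
width: 0.937
```

```bash
python3 - <<'E'
from h import *
np.set_printoptions(precision=4,suppress=True)
T,s=tool();ims=[('w',cloud(get_image('wrist'),T)),('t',cloud(get_image('top'))),('s',cloud(save('side','side2.png')))]
c,s_=np.cos(np.radians(-9.)),np.sin(np.radians(-9.))
for n,P in ims:
  q=P.reshape(-1,3);l=(q[:,:2]-[.484,-.2083])@np.array([[c,-s_],[s_,c]])
  for sg in(1,-1):
    k=(abs(l[:,0])<.05)&(sg*l[:,1]>.062)&(sg*l[:,1]<.125)&(q[:,2]>.09)&(q[:,2]<.16)
    if k.sum()>20:
      y=sg*l[k,1]-.067;z=q[k,2]-.094;far=np.hypot(y,z)>.02
      print(n,sg,k.sum(),'ang',np.median(np.arctan2(z[far],-y[far])),'ymax',y.max(),'zmax',z.max())
print(T[:3,3])
E
```

```text
w 1 4744 ang 2.066034893362101 ymax 0.02879758706276081 zmax 0.046199803661665484
w -1 4932 ang 2.105283704988821 ymax 0.030777194385006215 zmax 0.04471337310826071
t 1 311 ang 2.018186450347777 ymax 0.026587201484195452 zmax 0.04877138269990153
t -1 164 ang 2.1008008928828046 ymax 0.031350192992075226 zmax 0.04692125397237698
s 1 281 ang 2.0206226339648214 ymax 0.02940490203273058 zmax 0.048620639607942356
s -1 123 ang 2.154100146972379 ymax 0.03261825364488666 zmax 0.04818435954391251
[ 0.4837 -0.2087  0.4089]
```

Emit:
arm_command(motion=[[91.8,60,0,0,0,0,0],[91.8,50,0,0,0,0,0],[91.8,11,0,15,0,0,0],[91.8,0,0,8,0,0,0],[91.8,0,0,4,0,0,0]])

```text
clock: 8.57
position: [0.4882, -0.1825, 0.2871]
ee_rot: [-1.095, 1.278, 1.094]
force: [0.2, -1.3, 0.8]
width: 1.0
```

Emit:
arm_command(motion=[[91.8,0,0,2,0,0,0],[91.8,0,0,-25,0,0,0],[91.8,0,0,-20,0,0,0],[91.8,0,0,-7,0,0,0],[91.8,0,0,-4,0,0,0]])

```text
clock: 9.2
position: [0.4796, -0.2366, 0.2871]
ee_rot: [-1.094, 1.279, 1.093]
force: [0.0, 2.2, -0.1]
width: 0.998
```

Emit:
arm_command(motion=[[91.8,0,0,0,0,0,0],[91.8,0,0,20,0,0,0],[91.8,-10,0,8,0,0,0],[91.8,-55,0,0,0,0,0],[40,0,0,0,0,0,0]])

```text
clock: 9.82
position: [0.4855, -0.2083, 0.356]
ee_rot: [-1.099, 1.275, 1.088]
force: [0.8, 0.0, -0.8]
width: 0.934
```

```bash
cat > fl.py <<'E'
from h import *
def flaps():
  T,s=tool();ims=[('w',cloud(get_image('wrist'),T)),('t',cloud(get_image('top'))),('s',cloud(get_image('side')))]
  c,s_=np.cos(np.radians(-9.)),np.sin(np.radians(-9.))
  for n,P in ims:
   q=P.reshape(-1,3);l=(q[:,:2]-[.484,-.2083])@np.array([[c,-s_],[s_,c]])
   for sg in(1,-1):
    k=(abs(l[:,0])<.05)&(sg*l[:,1]>.062)&(sg*l[:,1]<.125)&(q[:,2]>.09)&(q[:,2]<.15)
    if k.sum()>20:
      y=sg*l[k,1]-.067;z=q[k,2]-.094;far=np.hypot(y,z)>.02
      print(n,sg,k.sum(),'ang %.2f'%np.median(np.arctan2(z[far],-y[far])),'zmax %.3f'%z.max())
E
python3 - <<'E'
from fl import *
flaps()
def Rd(deg):
    a=np.radians(deg);z=np.array([np.cos(a),np.sin(a),0]);x=np.array([0,0,-1.]);return np.stack([x,np.cross(z,x),z],1)
print(tool()[0][:3,3],goto([.5155,-.2135,.26],Rd(80.9)))
E
```

```text
w 1 7425 ang 2.26 zmax 0.041
w -1 7711 ang 2.34 zmax 0.038
t 1 355 ang 2.21 zmax 0.045
t -1 33 ang 2.28 zmax 0.021
s 1 257 ang 2.24 zmax 0.044
s -1 258 ang 2.33 zmax 0.043
[ 0.48362651 -0.20893493  0.35175809] (array([ 91.8, -32.2,   0.5]), array([ 0.17, -0.03, -0.  ]))
```

Emit:
arm_command(motion=[[40,20,-32.2,0.5,0,0,0],[40,30,0,0,0,0,0],[40,30,0,0,0,0,0],[40,10,0,0,0,0,0],[40,8,0,0,0,0,0]])

```text
clock: 10.6
position: [0.5157, -0.2134, 0.2533]
ee_rot: [-1.093, 1.279, 1.094]
force: [-0.1, -1.0, -0.1]
width: 0.436
```

Emit:
arm_command(motion=[[40,8,0,0,0,0,0],[40,6,0,0,0,0,0],[40,4,0,0,0,0,0],[40,2,0,0,0,0,0],[40,0,0,0,0,0,0]])

```text
clock: 11.22
position: [0.5158, -0.2135, 0.2338]
ee_rot: [-1.094, 1.279, 1.093]
force: [-0.4, -0.7, -0.4]
width: 0.435
```

```bash
python3 - <<'E'
from fl import *
flaps();T,s=tool();im=save('wrist','w2.png');print(T[:3,3],s['force'],s['width'])
P=(cloud(im,T)-T[:3,3])@T[:3,:3];f=im['frame'].astype(int)
k=(f[...,0]>100)&(f[...,1]<70)&(f[...,2]<70)&(P[...,0]<.2)
print(k.sum(),np.percentile(P[k],[2,50,98],axis=0).round(4))
E
```

```text
w 1 35178 ang 2.23 zmax 0.055
w -1 35890 ang 2.30 zmax 0.055
t 1 303 ang 2.22 zmax 0.055
t -1 115 ang 2.28 zmax 0.027
s 1 375 ang 2.21 zmax 0.054
s -1 290 ang 2.32 zmax 0.056
[ 0.51582494 -0.21345203  0.23393121] [ 0.39654891  0.21291926 -0.21203035] 0.4338628449001554
1463 [[ 0.1546 -0.0054 -0.0055]
 [ 0.1568  0.0113  0.    ]
 [ 0.1842  0.017   0.0057]]
```

View pics/w2.png

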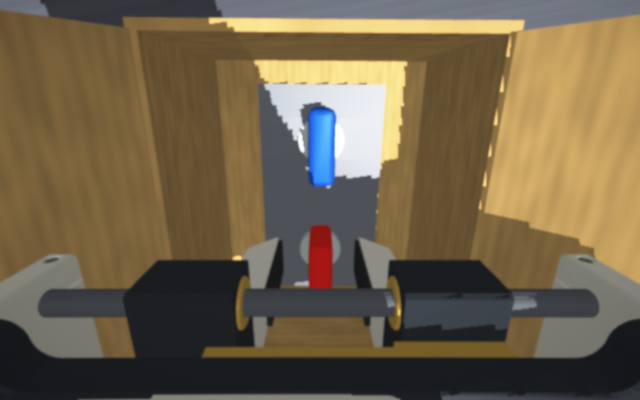

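The red bow at (320,255) sits centred between the pads in both axes, and the blue key is untouched. Now grip and lift.

Emit:
arm_command(motion=[[0,0,0,0,0,0,0],[0,0,0,0,0,0,0],[0,0,0,0,0,0,0],[0,0,0,0,0,0,0],[0,-5,0,0,0,0,0]], newtons=40)

```text
clock: 12.05
position: [0.5155, -0.2135, 0.2386]
ee_rot: [-1.093, 1.279, 1.094]
force: [-0.1, -0.5, -0.6]
width: 0.128
```

Emit:
arm_command(motion=[[0,-10,0,0,0,0,0],[0,-15,0,0,0,0,0],[0,-25,0,0,0,0,0],[0,-35,0,0,0,0,0],[0,-40,0,0,0,0,0]])

```text
clock: 12.68
position: [0.5155, -0.2133, 0.3656]
ee_rot: [-1.094, 1.279, 1.094]
force: [0.6, -0.3, -0.8]
width: 0.13
```

```bash
python3 - <<'E'
from h import *
T,s=tool();im=save('wrist','w3.png');print(T[:3,3],s['force'],s['width'])
P=(cloud(im,T)-T[:3,3])@T[:3,:3];f=im['frame'].astype(int)
k=(f[...,0]>100)&(f[...,1]<70)&(f[...,2]<70)&(P[...,0]<.2)
print(k.sum(),np.percentile(P[k],[2,50,98],axis=0).round(4))
def Rd(deg):
    a=np.radians(deg);z=np.array([np.cos(a),np.sin(a),0]);x=np.array([0,0,-1.]);return np.stack([x,np.cross(z,x),z],1)
print(goto([.62,.12,.40],Rd(66)), goto([.556,.173,.40],Rd(66)))
E
```

```text
[ 0.51548187 -0.21328726  0.36563394] [ 0.61424292 -0.30026175 -0.75834383] 0.13008581612406153
1392 [[ 0.1547 -0.0047 -0.0064]
 [ 0.1566  0.0117 -0.0009]
 [ 0.1832  0.0167  0.0045]]
(array([-29. , -50.4, 344.9]), array([15.1 , -0.02,  0.41])) (array([-29.5,  21.1, 387.3]), array([15.1 , -0.02,  0.41]))
```

Emit:
arm_command(motion=[[0,-35,0,0,0,0,0],[0,0,-6.7,52.7,0,0,0],[0,0,-6.7,52.7,0,0,0],[0,0,-6.7,52.7,0,0,0],[0,0,-6.7,52.7,0,0,0]])

```text
clock: 13.35
position: [0.5751, -0.0078, 0.3998]
ee_rot: [-1.094, 1.278, 1.092]
force: [0.9, -0.2, 0.1]
width: 0.126
```

Emit:
arm_command(motion=[[0,0,-6.7,52.7,0,0,0],[0,0,-6.7,52.7,0,0,0],[0,0,-6.7,52.7,0,0,0],[0,0,0,0,7.5,0,0],[0,0,0,0,7.5,0,0]])

```text
clock: 13.98
position: [0.6191, 0.1449, 0.3994]
ee_rot: [-0.894, 1.379, 0.895]
force: [0.4, 0.1, -0.2]
width: 0.127
```

Emit:
arm_command(motion=[[0,0,0,0,0,0,0]])

```text
clock: 14.1
position: [0.6192, 0.1439, 0.3996]
ee_rot: [-0.897, 1.377, 0.897]
force: [-0.4, -0.4, -0.3]
width: 0.128
```

```bash
python3 - <<'E'
from fl import *
flaps()
np.set_printoptions(precision=4,suppress=True)
T,s=tool();im=save('wrist','w4.png');P=cloud(im,T);f=im['frame'].astype(int);print(T[:3,3],s['joints'])
cv2.imwrite('pics/w4c.png',cv2.resize(im['frame'][60:340,180:480,::-1],None,fx=2,fy=2,interpolation=cv2.INTER_CUBIC))
b=(np.hypot(P[...,0]-.556,P[...,1]-.173)<.09)
yel=b&(P[...,2]>.035)&(P[...,2]<.045);print(yel.sum(),cv2.minAreaRect((P[yel][:,:2]*1000).astype(np.float32)))
top=b&(P[...,2]>.068)&(P[...,2]<.082);q=(P[top][:,:2]*1000).astype(np.float32);print(len(q),cv2.minEnclosingCircle(q),P[top][:,2].mean())
for nm,k in (('r',yel&(f[...,0]>140)&(f[...,1]<90)),('g',yel&(f[...,1]>100)&(f[...,0]<90)),('white',top&(f.min(2)>190))):
  print(nm,k.sum(),P[k].mean(0), np.argwhere(k).mean(0)[::-1] if k.any() else 0)
print([(np.round(d['point'],4).tolist(),round(d['p'],2)) for d in pinpoint('wrist','lock_slot')[:3]])
E
```

```text
w 1 599 ang 2.34 zmax 0.040
t 1 383 ang 2.21 zmax 0.043
t -1 677 ang 2.33 zmax 0.041
s 1 720 ang 2.23 zmax 0.043
s -1 259 ang 2.34 zmax 0.043
[0.6193 0.1435 0.3992] [ 0.1212  0.5475 -0.6755  1.51    0.3557  1.2091  0.5461]
11314 ((555.9000244140625, 174.23928833007812), (129.79310607910156, 118.48015594482422), 66.09516143798828)
2747 ((556.2294921875, 174.09825134277344), 28.902311325073242) 0.07317284352712891
r 84 [0.5944 0.1568 0.0419] [320.8214 152.75  ]
g 47 [0.5495 0.1312 0.0421] [281.234  123.4468]
white 53 [0.5742 0.1657 0.0741] [321.2264 135.3396]
[([0.5546, 0.1745, 0.0736], 0.64), ([0.7509, 0.2233, 0.0005], 0.32)]
```

View pics/w4c.png

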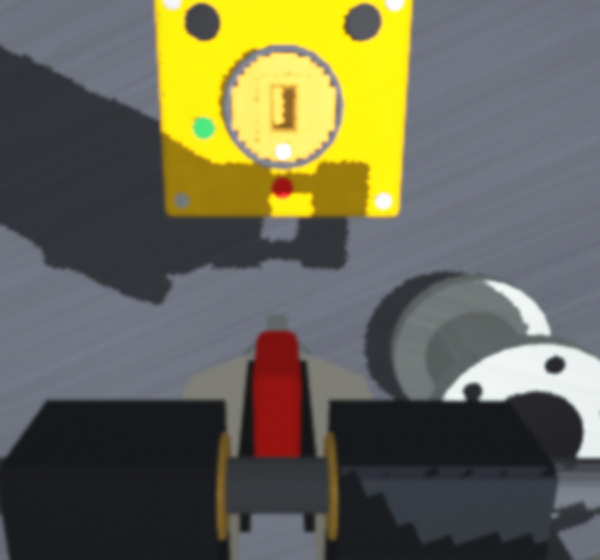

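The crop shows the lock with its slot at crop (284,107), the white dot at (283,152) next to the red dot (282,187), and green at (203,127). So the barrel is near 0. Key held upright, with its tip at (277,320). I'll move to hover above the slot.

```bash
python3 - <<'E'
from h import *
T,s=tool();z=T[:3,2];print('jaw',np.degrees(np.arctan2(z[1],z[0])),T[:3,0])
def Rd(deg):
    a=np.radians(deg);z=np.array([np.cos(a),np.sin(a),0]);x=np.array([0,0,-1.]);return np.stack([x,np.cross(z,x),z],1)
print(goto([.556,.1738,.312],Rd(65.3)))
E
```

```text
jaw 66.13839811950048 [ 1.20064336e-04  9.94545538e-05 -9.99999988e-01]
(array([86.9, 70.2,  2.1]), array([0.84, 0.01, 0.  ]))
```

Emit:
arm_command(motion=[[0,0,40,2,0.8,0,0],[0,20,30.2,0.1,0,0,0],[0,35,0,0,0,0,0],[0,25,0,0,0,0,0],[0,7,0,0,0,0,0]])

```text
clock: 14.98
position: [0.5559, 0.174, 0.3104]
ee_rot: [-0.886, 1.385, 0.887]
force: [-0.7, -0.3, -0.6]
width: 0.131
```

Emit:
arm_command(motion=[[0,0,0,0,0,0,0]])

```text
clock: 15.1
position: [0.5564, 0.1745, 0.312]
ee_rot: [-0.886, 1.383, 0.886]
force: [-0.4, -0.4, 0.5]
width: 0.127
```

```bash
python3 - <<'E'
from h import *
np.set_printoptions(precision=4,suppress=True)
T,s=tool();im=save('wrist','w5.png');P=cloud(im,T);f=im['frame'].astype(int);print(T[:3,3],s['force'])
cv2.imwrite('pics/w5c.png',cv2.resize(im['frame'][140:320,220:420,::-1],None,fx=3.5,fy=3.3,interpolation=cv2.INTER_CUBIC))
L=(P-T[:3,3])@T[:3,:3]
b=(np.hypot(P[...,0]-.556,P[...,1]-.173)<.04)
top=b&(P[...,2]>.068)&(P[...,2]<.08);q=(L[top][:,1:]*1000).astype(np.float32);print('circle in tool yz',len(q),cv2.minEnclosingCircle(q))
k=(f[...,0]>90)&(f[...,1]<70)&(f[...,2]<70)&(L[...,0]<.19);print('red',np.percentile(L[k],[2,50,98],axis=0))
E
```

```text
[0.5564 0.1745 0.312 ] [-0.409  -0.408   0.4678]
circle in tool yz 3292 ((0.2870578467845917, -0.7667610049247742), 28.873830795288086)
red [[ 0.1541 -0.0049 -0.0065]
 [ 0.1566  0.0115 -0.001 ]
 [ 0.1831  0.0169  0.0045]]
```

View pics/w5c.png

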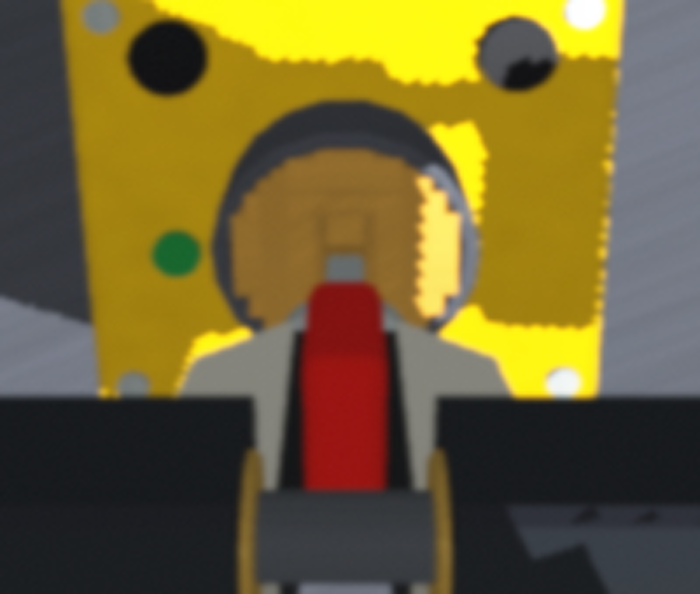

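The key tip at crop (345,268) lines up with the slot at (345,230). The measured offset is under 0.5 mm. I'll insert it in steps and watch the force.

Emit:
arm_command(motion=[[0,8,0,0,0,0,0],[0,5,0,0,0,0,0],[0,3,0,0,0,0,0],[0,3,0,0,0,0,0],[0,3,0,0,0,0,0]])

```text
clock: 15.78
position: [0.5562, 0.1745, 0.2896]
ee_rot: [-0.886, 1.383, 0.886]
force: [0.1, -0.1, -0.9]
width: 0.127
```

Emit:
arm_command(motion=[[0,3,0,0,0,0,0],[0,3,0,0,0,0,0],[0,3,0,0,0,0,0],[0,3,0,0,0,0,0],[0,3,0,0,0,0,0]])

```text
clock: 16.4
position: [0.5563, 0.1744, 0.2745]
ee_rot: [-0.886, 1.383, 0.885]
force: [0.1, 0.4, -0.1]
width: 0.123
```

In about 15 mm with no force. Remaining travel is about 8 mm.

Emit:
arm_command(motion=[[0,3,0,0,0,0,0],[0,2,0,0,0,0,0],[0,1,0,0,0,0,0],[0,1,0,0,0,0,0],[0,0,0,0,0,0,0]])

```text
clock: 17.02
position: [0.5562, 0.1744, 0.2677]
ee_rot: [-0.886, 1.383, 0.886]
force: [-0.3, -0.2, -1.1]
width: 0.128
```

Emit:
arm_command(motion=[[0,0.7,0,0,0,0,0],[0,0.5,0,0,0,0,0],[0,0.5,0,0,0,0,0],[0,0,0,0,0,0,0]])

```text
clock: 17.52
position: [0.5562, 0.1745, 0.2666]
ee_rot: [-0.886, 1.383, 0.885]
force: [-2.1, -2.2, 7.5]
width: 0.127
```

Home: the collar is seated, with 7.5 N of reaction at the expected height. Now turn clockwise (+ about tool x).

Emit:
arm_command(motion=[[0,-0.5,0,0,5,0,0],[0,0,0,0,8,0,0],[0,0,0,0,8,0,0],[0,0,0,0,8,0,0],[0,0,0,0,8,0,0]])

```text
clock: 18.15
position: [0.5565, 0.1747, 0.2667]
ee_rot: [-0.383, 1.536, 0.383]
force: [0.2, 0.7, 0.5]
width: 0.126
```

Emit:
arm_command(motion=[[0,0,0,0,8,0,0],[0,0,0,0,8,0,0],[0,0,0,0,8,0,0],[0,0,0,0,8,0,0],[0,0,0,0,3,0,0]])

```text
clock: 18.77
position: [0.5566, 0.1747, 0.2668]
ee_rot: [0.095, 1.568, -0.094]
force: [0.7, -0.1, -0.6]
width: 0.128
```

```bash
cat > st.py <<'E'
from h import *
np.set_printoptions(precision=3,suppress=True)
T,s=tool();z=T[:3,2];print('jaw',np.degrees(np.arctan2(z[1],z[0])),s['position'],s['force'],s['ft_torque'],s['width'])
E
python3 st.py
```

```text
jaw -6.895549625271627 [0.557 0.175 0.267] [ 0.705 -0.05  -0.584] [-0.03  -0.456  0.044] 0.1278482609176326
```

Emit:
arm_command(motion=[[0,0,0,0,4,0,0],[0,0,0,0,3,0,0],[0,0,0,0,3,0,0],[0,0,0,0,0,0,0]])

```text
clock: 19.27
position: [0.5566, 0.1746, 0.2667]
ee_rot: [0.229, 1.558, -0.229]
force: [2.8, 0.8, -0.4]
width: 0.126
```

```bash
python3 st.py
```

```text
jaw -16.712814677625953 [0.557 0.175 0.267] [ 2.783  0.832 -0.362] [-0.03  -0.561  0.031] 0.12647110452112179
```

Emit:
arm_command(motion=[[0,0,0,0,2,0,0],[0,0,0,0,2,0,0],[0,0,0,0,0,0,0]])

```text
clock: 19.65
position: [0.5566, 0.1746, 0.2667]
ee_rot: [0.285, 1.551, -0.284]
force: [4.1, 0.9, 0.1]
width: 0.13
```

```bash
python3 st.py
```

```text
jaw -20.753900296275386 [0.557 0.175 0.267] [4.078 0.879 0.141] [ 0.105 -1.036  0.236] 0.12955945770724944
```

Emit:
arm_command(motion=[[0,0,0,0,2,0,0],[0,0,0,0,1.5,0,0],[0,0,0,0,0,0,0]])

```text
clock: 20.02
position: [0.5566, 0.1745, 0.2667]
ee_rot: [0.333, 1.544, -0.332]
force: [5.3, 0.9, -0.6]
width: 0.13
```

```bash
python3 st.py; python3 - <<'E'
from h import *
im=save('wrist','w6.png')
cv2.imwrite('pics/w6c.png',cv2.resize(im['frame'][140:320,180:460,::-1],None,fx=2.8,fy=2.8,interpolation=cv2.INTER_CUBIC))
E
```

```text
jaw -24.289274595012667 [0.557 0.175 0.267] [ 5.303  0.937 -0.6  ] [ 0.107 -1.31   0.634] 0.13025435484465783
```

View pics/w6c.png

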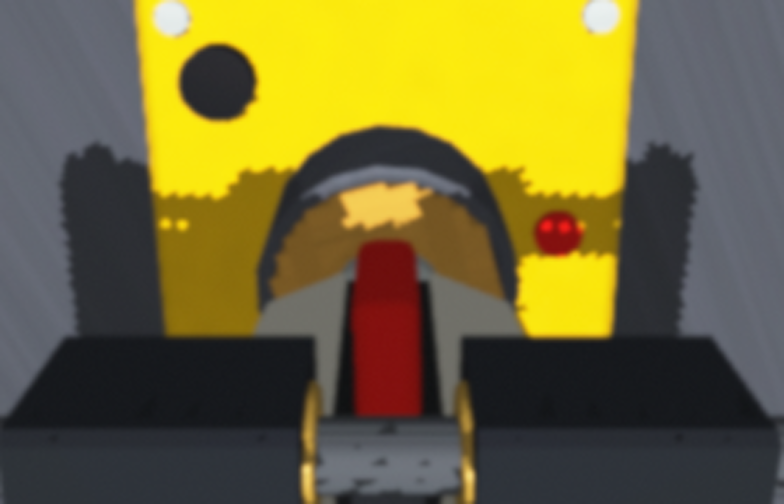

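Yaw torque climbed to 0.63 N m, far above the 0.06 N m friction, so the barrel is on its stop with the collar flush on the brass. I'll relax the wind-up within the play, release and retreat.

Emit:
arm_command(motion=[[0,0,0,0,-2,0,0],[0,0,0,0,-2,0,0],[45,0,0,0,0,0,0],[45,0,0,0,0,0,0],[45,0,0,0,0,0,0]])

```text
clock: 20.7
position: [0.5557, 0.1743, 0.2662]
ee_rot: [0.277, 1.554, -0.278]
force: [-0.3, 0.6, 0.5]
width: 0.406
```

Emit:
arm_command(motion=[[45,-20,0,0,0,0,0],[45,-40,0,0,0,0,0],[45,-50,0,0,0,0,0],[45,-20,-40,0,0,0,0],[45,0,-30,0,0,0,0]])

```text
clock: 21.32
position: [0.5318, 0.1079, 0.3984]
ee_rot: [0.278, 1.55, -0.277]
force: [0.7, -0.4, -1.2]
width: 0.49
```

```bash
python3 - <<'E'
from fl import *
np.set_printoptions(precision=4,suppress=True)
flaps()
T,s=tool();im=save('wrist','w7.png');P=cloud(im,T);f=im['frame'].astype(int);print(T[:3,3],s['width'],s['clock'])
cv2.imwrite('pics/w7c.png',cv2.resize(im['frame'][40:260,180:460,::-1],None,fx=2.7,fy=2.7,interpolation=cv2.INTER_CUBIC))
d=np.hypot(P[...,0]-.5562,P[...,1]-.1743)
k=(d<.03)&(f[...,0]>90)&(f[...,1]<70)&(P[...,2]>.085);q=P[k];print('red top z',np.percentile(q[:,2],[50,98]));t=q[q[:,2]>np.percentile(q[:,2],98)-.004]
print(t.mean(0),cv2.minAreaRect((t[:,:2]*1000).astype(np.float32)))
for nm,m in(('white',(d<.026)&(f.min(2)>130)&(P[...,2]<.08)),('green',(d<.07)&(P[...,2]<.05)&(f[...,1]>90)&(f[...,0]<80)),('red',(d<.07)&(P[...,2]<.05)&(f[...,0]>120)&(f[...,1]<80))):
  p=P[m].mean(0) if m.any() else np.zeros(3);print(nm,m.sum(),p,np.degrees(np.arctan2(p[1]-.1743,p[0]-.5562)))
E
```

```text
t 1 450 ang 2.21 zmax 0.044
t -1 672 ang 2.33 zmax 0.040
s 1 720 ang 2.22 zmax 0.044
s -1 261 ang 2.34 zmax 0.043
[0.5315 0.1072 0.3967] 0.492186456845482 21.475
red top z [0.1108 0.1124]
[0.5553 0.1723 0.1114] ((555.6128540039062, 172.81536865234375), (32.520851135253906, 9.727208137512207), 72.9850082397461)
white 258 [0.5557 0.1715 0.0769] -100.223380185638
green 42 [0.5496 0.1315 0.0419] -98.80274838249348
red 51 [0.5951 0.1562 0.0422] -25.000680105074967
```

View pics/w7c.png

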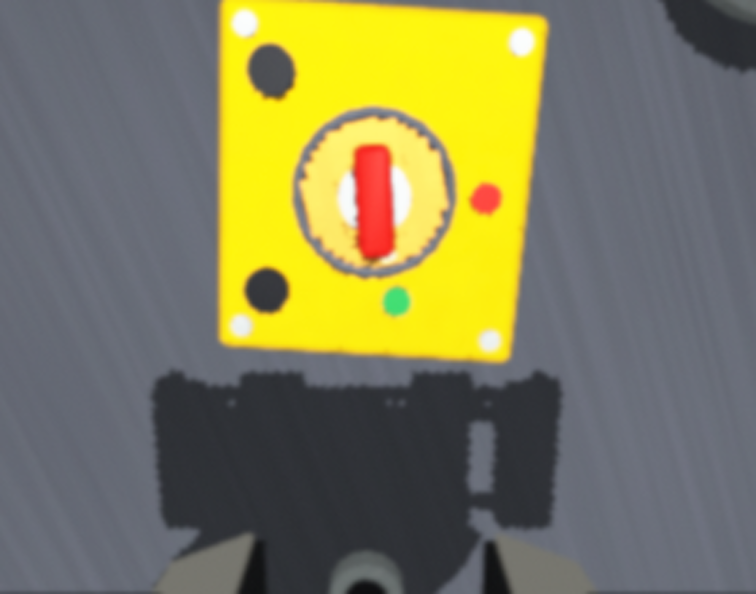

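The view shows the key seated, with the bow at (375,200). The white dot peeks out at (388,258), in line with the green dot (397,301). One numeric check of the white dot, the blue key and the bystanders before hand-in.

```bash
python3 - <<'E'
from h import *
np.set_printoptions(precision=4,suppress=True)
T,s=tool();im=get_image('wrist');P=cloud(im,T);f=im['frame'].astype(int)
d=np.hypot(P[...,0]-.5562,P[...,1]-.1743)
m=(d<.0235)&(d>.015)&(f.min(2)>170)&(P[...,2]<.08)
p=P[m].mean(0);print('white',m.sum(),p,np.degrees(np.arctan2(p[1]-.1743,p[0]-.5562)))
t=get_image('top');Q=cloud(t);g=t['frame'].astype(int)
k=(abs(Q[...,0]-.4525)<.03)&(abs(Q[...,1]+.203)<.03)&(g[...,2]>120)&(g[...,0]<80);print('blue',k.sum(),Q[k].mean(0))
a=cv2.imread('pics/top1.png').astype(int)[:,:,::-1];D=(abs(a-g).max(2)>60).astype(np.uint8)
n,_,st,c=cv2.connectedComponentsWithStats(D)
for i in range(1,n):
  if st[i,4]>25: print(st[i],c[i])
E
```

```text
white 4 [0.5546 0.1516 0.0742] -94.08649365723497
blue 44 [ 0.4525 -0.2018  0.0767]
[223 123  35  30 392] [242.1811 138.6327]
[ 230  176   57   52 1655] [257.7746 200.9154]
[413 203  22  55 819] [423.9438 229.8486]
[388 210   6  12  46] [390.8043 215.5   ]
[400 210   8  42  86] [403.6047 228.9767]
[310 220  14  13 133] [316.7444 225.9624]
[367 241   7   9  29] [369.5517 245.8621]
[283 352  27  24 179] [290.7486 365.4078]
[319 352  29  27 162] [339.0494 365.1358]
[624 354  16  23 270] [633.1037 363.3259]
[296 356  35  14 331] [313.7795 361.861 ]
[565 367  11   4  27] [570.1852 368.6296]
[600 371  27  29 458] [611.6943 383.7183]
[619 377  12  23  81] [623.037 389.321]
[295 381  27  10  65] [307.9692 383.9077]
[569 385  25  15 218] [582.078  394.3945]
```

```bash
python3 - <<'E'
from h import *
for c in('side','top'):
  get_image(c)
  for n in ['spool_a','collar_nut']: print(c,n,[(np.round(d['point'],3).tolist(),round(d['p'],2)) for d in pinpoint(c,n)[:3]])
t=save('top','top2.png');s=cv2.imread('pics/side1.png').astype(int);g=save('side','side3.png')['frame'][:,:,::-1].astype(int)
cv2.imwrite('pics/t2s2.png',np.hstack([t['frame'][90:270,200:440,::-1],g[110:290,240:480]]))
E
python3 -c "
import cv2;a=cv2.imread('pics/t2s2.png');cv2.imwrite('pics/fin.png',cv2.resize(a,None,fx=1.6,fy=1.6))"
```

```text
side spool_a [([0.735, -0.218, 0.004], 0.74), ([0.75, 0.221, -0.002], 0.63)]
side collar_nut [([0.494, -0.144, 0.098], 0.58), ([0.748, 0.219, -0.001], 0.44), ([0.487, -0.004, -0.002], 0.4)]
top spool_a [([0.745, 0.221, -0.001], 0.93), ([0.738, -0.217, -0.003], 0.79), ([0.481, -0.206, 0.044], 0.45)]
top collar_nut [([0.486, -0.002, -0.002], 0.51)][ WARN:0@8.031] global loadsave.cpp:1063 imwrite_ Unsupported depth image for selected encoder is fallbacked to CV_8U.
```

View pics/fin.png

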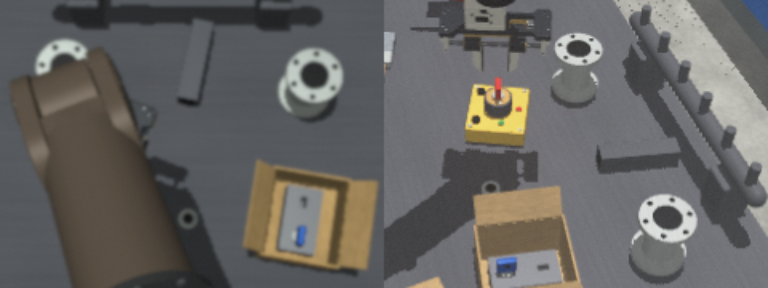

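Both views show the flaps out, the blue key in its slot, the red key upright in the lock, and the spools, nut and tube where they were. The picture changes were arm occlusion and shadow. Handing in.

```bash
python3 -c "
from cell import arm;print(arm.sign_off())"
```

```text
the job is handed in; nothing more can be done
None
```

I folded both carton flaps outwards, lifted the red key out, pushed it home in the brass lock and turned it clockwise to the stop. I then released it, moved the gripper clear and handed the job in at about 22 s on the robot's clock; the limit is 72 s.

My last checks:
- **Flaps:** left about 2.22 rad and right about 2.33 rad, the same before and after I lifted the key.
- **Key seating:** the key stands upright with the bow top at about 0.112 m, which is the height for fully home.
- **Turn:** yaw torque rose to 0.63 N m against 0.06 N m of friction, so the barrel is against its stop. The key sits about 8° past the green mark, within its play.
- **White dot:** the bow mostly covers it. The only fix on its angle came from 4 pixels and read −94°, against −99° for the green mark. In the close-up picture it lines up with green.
- **Blue key and the rest:** the blue key is still in its slot. The spools and the nut measured within about 5 mm of their first positions. The image changes near one spool and the nut were the arm covering it and its shadow. I didn't measure the brush, hammer, tube or can again, but the before-and-after picture comparison showed no change there.

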